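Walk the bar end over end to the length stop

ROBOT

A 7-joint arm with a two-finger parallel gripper is mounted at the origin on a cart in front of the work surface, level with it; the furniture and walls round the work are solid. World frame = base frame: x ahead of the robot, y to its left, z up, the work surface at z = 0. Lengths are in m, angles in rad, forces in N, time in s.
With the tool pointing down it reaches from about 0.4 to 0.85 m from the base axis. Payload 10.4 kg.
Tool frame: the origin (TCP) lies between the finger pads; the fingertips stand ahead of it and the grasp point (between the pads) lies 3 mm ahead of it (r.tips_ahead is the z of the fingertips in the tool frame, in m); z points along the fingers, y is the line along which they close (so a half turn about z gives the same grasp; the last joint's range is limited). The gripper opens to 87 mm and grips with 3 to 60 N. Pads are 19 mm wide; open, the fingers measure 117 mm over their backs; the gripper's body (75 mm by 190 mm) begins 51 mm behind the grasp point.
Start: joints at [-1.232, 0.332, -0.065, 1.46, 0.022, 1.35, -0.088], TCP at [0.221, 0.585, 0.223] pointing down, gripper open.
Joint ranges: [-2.6, 2.6], [-0.5, 2.12], [-1.47, 1.34], [0.16, 2.42], [-1.27, 4.41], [0.06, 2.06], [-2.6, 2.6]. Speed limits (rad/s): [2.22, 2.22, 2.79, 2.79, 3.14, 3.14, 3.14].

INTERFACE

Orientations are given as a unit quaternion [x, y, z, w].
In Python, from bench import telemetry, camera, get_calibration, r gives the robot as it stands.
- The arm moves only by the tool drive_tool, never from a script. Its argument "series" is one flat list of numbers, 7 for each row, row after row: the turn, a rotation vector about the tool's x, y, z in units of 5 degrees (1.0 is 5 degrees), then the shift along the tool's x, y, z in units of 40 mm (1.0 is 40 mm), then the opening, from -1 (shut) to 1 (fully open). A call has 1 to 10 rows; each row is the pose to reach, as a shift and turn from the pose commanded when the call began, along the tool's axes at that moment; what a row does not reach only later rows make up. A row lasts 1/12 s, in which the tool goes at most 41.7 mm and 7.16 degrees, less where a joint would pass 70% of its speed; a pose out of reach is approached as far as the arm can. A call with a gripper value outside its range is refused whole. The fingers move at their own pace and stop on an object; "grip_force" is the grip in N (left out, the last holds). Time passes only in rows, so rows that repeat a pose let the fingers close. It gives the time, the measured TCP pose, the force, the opening and the grip force at its end, in the units of the state.
- telemetry.read_state(): the state, without advancing time (a new reading comes with each control period).
- camera(name): name is "scene" or "top"; returns the picture (480x640x3 uint8, red, green, blue); there is no depth.
- get_calibration(name): a dict with "fovy" (degrees; the focal length in pixels is half the picture's height over the tangent of half this angle, whatever the lens; pixels are square), "cx", "cy" (the principal point, pixels), "xyz" and "rotation" of the camera in the world. Camera axes: x right, y up, looking along -z (the intrinsics and any distortion apply to the point x, -y, -z); pixel columns grow to the right and rows downward; lengths in m; the calibration is good to about 2 mm. A picture is of the moment at which its call begins. get_calibration takes no time and is no camera call.
- r.close_job(): hands the job in; it is judged then, once.
The state is a dict: "time": time; "joint_positions": joint angles; "joint_vel": joint speeds; "joint_torque": joint torques, N m; "ee_pos": TCP position; "eef_rot": TCP orientation; "ft_force": force on the tool from outside, world axes, zero at the start; "torque": the same for the moment, N m; "width": finger opening in m; "grip_force": force on a finger pad.
Only numpy, scipy, OpenCV 4.12 (cv2) and the standard library are available. Lean on these libraries where they do the work, as an engineer would, in place of code of your own. Each camera call takes 0.05 s, during which the arm holds its last target. There are 200 camera calls.

TASK

Treat the aluminium bar as too heavy to lift clear: walk it along the board to the right, end over end, in two steps. Stand it up on its brass end where that end lies and lay it gently over to the right, then likewise stand it up on its red end and lay it over again, so that it rests flat inside the green patch, in line with the board; always keep one end on the board and never let it drop over. Then slide the blue length stop up against the end of the bar without shoving the bar out of the patch, let go, and leave the nail box, the tack box and the tape roll where they are.

Things in the scene. Friction and masses are not known exactly. Their poses are not given: they have to be found in the camera images.
- bar: loose square aluminium bar, 30 x 140 x 30 mm, about 0.34 kg; red band round one end, brass-coloured band round the other. Origin at its centre; y runs along its length towards the red end, x and z across it. It starts flat on the left part of the board, along it, red end to the left (board +y), brass end to the right
- red_end (a point): centre of the bar's red end face, 70 mm from the bar's centre along its +y
- brass_end (a point): centre of the bar's brass-coloured end face, 70 mm from the bar's centre along its -y
- board: fixed plywood board, 110 x 680 x 18 mm, on the worktop. Origin: centre of its underside; y along its length (+y to the left), x across, z up. A green patch 60 mm (x) by 190 mm (y) is painted flush on top, centred at y = -95 mm. The bar starts centred near y = +245 mm; a half turn over its own bottom edges carries it 170 mm to the right, so two bring it into the patch
- length_stop (a joint): slide of the blue length stop on the board, m; 0 at the right end of the board, growing as it moves left (board +y) towards the bar, travel 0.16; stays where it is left (about 2 N of friction)
- stop_face (a point): centre of the stop's left face, which meets the bar's end, 33 mm above the worktop, at board y = -295 mm + joint value. The stop is 40 mm long along the board: a steel foot 100 mm wide, a blue block 60 mm wide with its top 43 mm above the worktop, and a black grip fin on top
- stop_grip (a point): a point within the black grip fin of the stop, at its middle in plan, 65 mm above the worktop; the fin is 24 mm thick across the board (x), 32 mm long along it, and reaches from 43 to 80 mm above the worktop: pinch it across the board
- nail_box: bystander: pale cube-shaped box with a red diamond, 50 x 50 x 52 mm, behind the board; origin under its centre
- tack_box: bystander: small open-topped crimson and brown box, 45 x 61 x 34 mm, behind the board; origin under its centre
- tape_roll: bystander: roll of tan tape lying flat, 104 mm across, 24 mm high, in front of the board; origin under its centre
Things that resemble listed ones, but are neither listed nor needed, are in the scene too. There is more than one size of the bar; the one meant has the size given above.

How it is judged:
On the way, in this order (a step that is already met when the one before it is completed fails the run):
1. the bar stands upright on its brass end, about where that end lay (angle between bar's own y axis and vertical below 0.12 rad and height (world z) of brass_end below 0.026 m and x of bar in the frame of board between -0.04 and 0.04 m and y of bar in the frame of board between 0.11 and 0.21 m), for 0.2 s.
2. the bar lies flat again, one step to the right, red end to the right (angle between bar's own y axis and vertical between 1.49 and 1.65 rad and height (world z) of bar below 0.037 m and x of bar in the frame of board between -0.04 and 0.04 m and y of bar in the frame of board between 0.025 and 0.125 m and y of red_end in the frame of board below 0.06 m), for 0.2 s.
3. the bar stands upright on its red end, about where that end lay (angle between bar's own y axis and vertical above 3.02 rad and height (world z) of red_end below 0.026 m and x of bar in the frame of board between -0.04 and 0.04 m and y of bar in the frame of board between -0.06 and 0.04 m), for 0.2 s.
4. the bar lies flat in the green patch, brass end to the right (angle between bar's own y axis and vertical between 1.49 and 1.65 rad and height (world z) of bar below 0.037 m and y of bar in the frame of board between -0.123 and -0.067 m and x of bar in the frame of board between -0.02 and 0.02 m and angle between the y axis of bar and the y axis of board, either way round below 0.12 rad and y of brass_end in the frame of board below -0.12 m), for 0.2 s.
5. the length stop is up against the bar's end (y of brass_end in the frame of stop_face between -0.003 and 0.005 m), for 0.2 s.
At the end, for the whole second after the job is handed in: Bar flat and at rest in the green patch (centre within 28 mm along, 20 mm across, in line with the board within 0.12 rad), brass end to the right; stop face within 5 mm of that end (at most 3 mm overlap); nail box, tack box and tape roll within 30 mm of where they stood (all of step 4 and all of step 5 and linear speed of bar below 0.02 m/s and distance of each of nail_box, tack_box, tape_roll from where it was at the start of the episode below 0.03 m); the robot touches nothing.
It fails at once if the bar is lifted clear of the board (both ends up) (height (world z) of each of red_end, brass_end above 0.055 m).
It fails at once if the bar is let drop over (it swings faster than 8 rad/s) (angular speed of bar above 8 rad/s).
It fails at once if the nail box is knocked more than 30 mm (distance of nail_box from where it was at the start of the episode above 0.03 m).
It fails at once if the tack box is knocked more than 30 mm (distance of tack_box from where it was at the start of the episode above 0.03 m).
It fails at once if the tape roll is knocked more than 30 mm (distance of tape_roll from where it was at the start of the episode above 0.03 m).
It also fails if it takes over 72 s, if anything falls off the work surface, if the arm or the gripper's body presses on something with over 40 N, if the wrist force passes 120 N, or if a joint passes its speed limit or range.

## Working session

There is one attempt and no reset: what is moved stays moved. The work goes in short steps, Python scripts to look and compute and a tool call to move; the robot and the scene stay as the last step left them, time stands still between calls to the robot, and variables do not carry over. Pictures are saved under pics/ and viewed, at most 14 in all, crops included, and the job is handed in when it is done.

Besides the shell and the picture viewer there is one more tool, called after "Call:" as name(argument=value, ...) on one line, values as JSON. drive_tool: Moves the arm, as the interface text tells. Its arguments: {"type":"object","properties":{"series":{"type":"array"},"grip_force":{"type":"number"}},"required":["series"]}

```bash
ls; mkdir -p pics
cat > h.py <<'E'
import numpy as np,cv2
from bench import telemetry,camera,get_calibration,r
def snap(n,f):
    im=camera(n); cv2.imwrite('pics/'+f,im[:,:,::-1]); return im
def cal(n):
    c=get_calibration(n); f=240/np.tan(np.radians(c['fovy'])/2)
    R=np.array(c['rotation'],float)
    if R.shape!=(3,3):
        from scipy.spatial.transform import Rotation as Ro; R=Ro.from_quat(R).as_matrix()
    return c,f,R,np.array(c['xyz'])
def ray(n,u,v):
    c,f,R,p=cal(n)
    d=R@np.array([(u-c['cx'])/f,-(v-c['cy'])/f,-1.]); return p,d
def onz(n,u,v,z):
    p,d=ray(n,u,v); return p+d*(z-p[2])/d[2]
def tri(a,b):
    (p,d),(q,e)=ray(*a),ray(*b); s=np.linalg.lstsq(np.c_[d,-e],q-p,rcond=None)[0]
    A,B=p+d*s[0],q+e*s[1]; return (A+B)/2,np.linalg.norm(A-B)
E
python3 - <<'E'
from h import *
for n in('scene','top'):
    snap(n,n+'0.png'); print(get_calibration(n))
s=telemetry.read_state(); print(s['time'],s['ee_pos'],s['eef_rot'],s['width'],r.tips_ahead)
E
```

```text
pics
{'fovy': 43.723999811332625, 'cx': 323.072853675973, 'cy': 237.89336819657956, 'xyz': array([-0.32826639,  1.14781765,  1.38709214]), 'rotation': array([-0.13945687,  0.34783823,  0.86294741, -0.33894263])}
{'fovy': 48.98049630035087, 'cx': 327.80677145272784, 'cy': 239.96391537882852, 'xyz': array([0.33782004, 0.23767451, 1.42145729]), 'rotation': array([-0.05707086,  0.05172192,  0.71244201, -0.69749132])}
0.1 [0.22111907 0.58419709 0.2222353 ] [ 1.79921761e-01  9.83680707e-01 -6.47441909e-04 -8.47454991e-05] 0.08690409569802551 0.022
```

View pics/scene0.png

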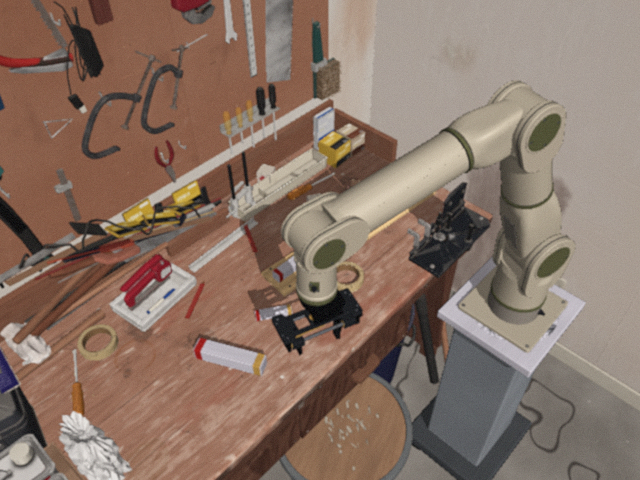

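View pics/top0.png

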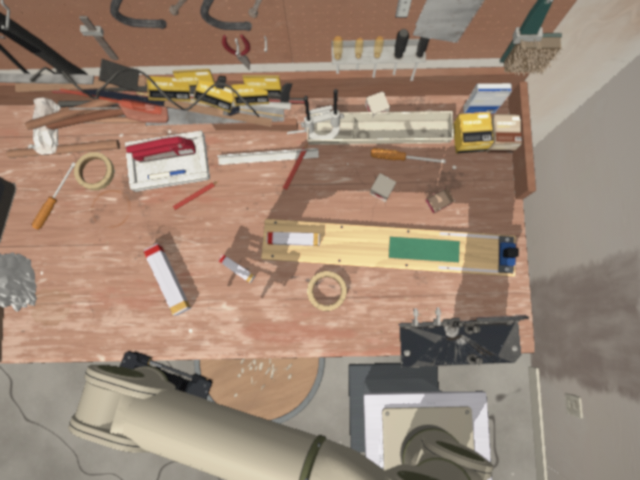

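Top view: the board spans (264,222)–(517,272). There are three red-banded bars:
- the bar on the board's left part, at (293,239)
- a large one at (166,280)
- a small one at (237,268)

Only the one on the board fits the description, so I'll measure it and confirm it in a crop.

Run:
```python
from h import *
im=cv2.imread('pics/top0.png')
cv2.imwrite('pics/crop0.png',cv2.resize(im[205:300,225:325],None,fx=6,fy=6,interpolation=cv2.INTER_CUBIC))
hsv=cv2.cvtColor(im,cv2.COLOR_BGR2HSV)
def blob(lo,hi,x0,x1,y0,y1,k=2):
    m=cv2.inRange(hsv,lo,hi); z=np.zeros_like(m); z[y0:y1,x0:x1]=m[y0:y1,x0:x1]
    cs,_=cv2.findContours(z,0,2); cs=sorted(cs,key=cv2.contourArea)[-k:]
    return [(cv2.minAreaRect(c),cv2.contourArea(c)) for c in cs]
rw=lambda b,z:[np.round(onz('top',*p,z),4)[:2].tolist() for p in cv2.boxPoints(b[0])]
for n,a,z in[('green',((60,60,40),(95,255,255),370,480,225,275,1),.018),('board',((12,50,120),(32,255,255),255,520,210,280,3),.018),('blue',((100,80,20),(130,255,255),480,530,225,280,1),.043),
  ('barwhite',((0,0,150),(180,45,255),262,325,225,255,1),.048)]:
    for b in blob(*a): print(n,np.round(b[0][0],1),np.round(b[0][1],1),b[1],rw(b,z),np.round(onz('top',*b[0][0],z),4))
for n,u,v,z in[('nail',383,186,.052),('tack',439,201,.034),('tape',327,291,.024)]: print(n,onz('top',u,v,z))
for u,v in [(264,222),(262,260),(518,240),(516,274)]: print(u,v,onz('top',u,v,.018).round(4))
```

```text
green [423.9 249. ] [68.6 19.6] 1255.0 [[0.507, 0.083], [0.56, 0.0777], [0.5443, -0.1058], [0.4916, -0.0994]] [ 0.5256 -0.0112  0.018 ]
board [463. 224.] [8. 2.] 8.5 [[0.5889, -0.1091], [0.5944, -0.1094], [0.5939, -0.131], [0.5884, -0.1307]] [ 0.5914 -0.12    0.018 ]
board [326.5 273.5] [11. 37.] 231.5 [[0.4811, 0.3006], [0.479, 0.2017], [0.4496, 0.2024], [0.4517, 0.301]] [0.4653 0.2514 0.018 ]
board [390.3 247.3] [259.2  47.3] 9822.0 [[0.5013, 0.4309], [0.6303, 0.4216], [0.5634, -0.275], [0.4366, -0.2562]] [0.5323 0.0787 0.018 ]
blue [507.  253.5] [23. 14.] 219.5 [[0.5365, -0.2081], [0.5357, -0.245], [0.4749, -0.2404], [0.4756, -0.2039]] [ 0.5056 -0.2243  0.043 ]
barwhite [292.5 237.9] [39.6 12.7] 433.5 [[0.5457, 0.3921], [0.5796, 0.3901], [0.5714, 0.2856], [0.5376, 0.288]] [0.5586 0.3389 0.048 ]
nail [0.69307632 0.09553077 0.052     ]
tack [ 0.65282122 -0.05531446  0.034     ]
tape [0.41835849 0.25097269 0.024     ]
264 222 [0.6089 0.4181 0.018 ]
262 260 [0.5053 0.4237 0.018 ]
518 240 [ 0.5445 -0.2648  0.018 ]
516 274 [ 0.4532 -0.2526  0.018 ]
```

View pics/crop0.png

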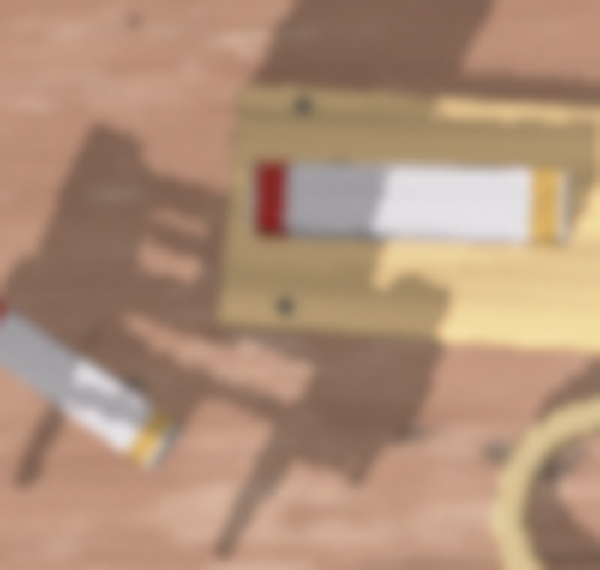

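The crop shows the bar on the board, with red band at crop (270,200) and brass band at (547,205). Its length:width ratio of about 4.2 fits 140 x 30. The small one lies loose at lower left, off the board. Next I'll swing the arm right, out of the scene view, and align the tool with the board.

```bash
cat >> h.py <<'E'
from scipy.spatial.transform import Rotation as Ro
C=np.array([.532,.082,0]); YAW=-.085
Rb=Ro.from_euler('z',YAW).as_matrix()
def b2w(p): return C+Rb@np.asarray(p,float)
def w2b(p): return Rb.T@(np.asarray(p)-C)
R0=Rb@np.array([[0,1,0],[1,0,0],[0,0,-1.]])   # tool x=board +y, y=board +x
def Rt(t,yaw=0): return Ro.from_euler('z',yaw,degrees=True).as_matrix()@R0@Ro.from_euler('y',t,degrees=True).as_matrix()
def rel(p1,R1,p0=None,Rs=None):
    s=telemetry.read_state()
    if p0 is None: p0=s['ee_pos']
    if Rs is None: Rs=Ro.from_quat(s['eef_rot']).as_matrix()
    return np.round(np.r_[np.degrees(Ro.from_matrix(Rs.T@R1).as_rotvec())/5,Rs.T@(p1-p0)/.04],2).tolist()
def st():
    s=telemetry.read_state(); R=Ro.from_quat(s['eef_rot']).as_matrix()
    print('t',round(s['time'],2),'board tcp',w2b(s['ee_pos']).round(4),'z_b',(Rb.T@R[:,2]).round(3),'y_b',(Rb.T@R[:,1]).round(3),'w',round(s['width'],4),'gf',np.round(s['grip_force'],1),'F',np.round(s['ft_force'],1),'q',np.round(s['joint_positions'],2))
E
python3 - <<'E'
from h import *
print(rel(np.array([.46,.05,.33]),Rt(0)))
E
```

```text
[-0.01, 0.01, 14.83, -10.31, -10.38, -2.68]
```

Call:
drive_tool(series=[0, 0, 5, -2, -2, -2.7, 1, 0, 0, 14.8, -10.3, -10.4, -2.7, 1, 0, 0, 14.8, -10.3, -10.4, -2.7, 1, 0, 0, 14.8, -10.3, -10.4, -2.7, 1, 0, 0, 14.8, -10.3, -10.4, -2.7, 1, 0, 0, 14.8, -10.3, -10.4, -2.7, 1, 0, 0, 14.8, -10.3, -10.4, -2.7, 1, 0, 0, 14.8, -10.3, -10.4, -2.7, 1, 0, 0, 14.8, -10.3, -10.4, -2.7, 1, 0, 0, 14.8, -10.3, -10.4, -2.7, 1], grip_force=20)

```text
time: 0.93
ee_pos: [0.3847, 0.2158, 0.3048]
eef_rot: [0.724, 0.69, 0.0, -0.0]
ft_force: [1.2, 0.9, -0.0]
width: 0.0872
grip_force: 0.0
```

Run:
```python
from h import *
st(); print(rel(np.array([.46,.05,.33]),Rt(0)))
```

```text
t 0.93 board tcp [-0.1582  0.1208  0.3048] z_b [-0.  0. -1.] y_b [ 0.999  0.038 -0.   ] w 0.0872 gf 0.0 F [ 1.2  0.9 -0. ] q [-0.9  -0.13  0.26  1.79  0.03  1.48 -0.69]
[-0.0, -0.0, 0.43, -4.05, 2.08, -0.63]
```

Call:
drive_tool(series=[0, 0, 0.4, -4, 2, -0.6, 1, 0, 0, 0.4, -4, 2, -0.6, 1, 0, 0, 0.4, -4, 2, -0.6, 1, 0, 0, 0.4, -4, 2, -0.6, 1, 0, 0, 0.4, -4, 2, -0.6, 1, 0, 0, 0.4, -4, 2, -0.6, 1, 0, 0, 0.4, -4, 2, -0.6, 1])

```text
time: 1.52
ee_pos: [0.4578, 0.0543, 0.3285]
eef_rot: [0.734, 0.679, -0.0, -0.0]
ft_force: [-0.8, 0.5, 0.2]
width: 0.0868
grip_force: 0.0
```

Run:
```python
from h import *
st(); a=snap('scene','s1.png'); b=snap('top','t1.png')
cv2.imwrite('pics/c1.png',np.vstack([cv2.resize(a[200:340,180:400,::-1],(660,420),interpolation=2)]))
```

```text
t 1.52 board tcp [-0.0716 -0.0339  0.3285] z_b [-0.  0. -1.] y_b [ 1.     0.007 -0.   ] w 0.0868 gf 0.0 F [-0.8  0.5  0.2] q [-0.75 -0.11  0.49  1.71  0.05  1.52 -0.34]
```

View pics/c1.png

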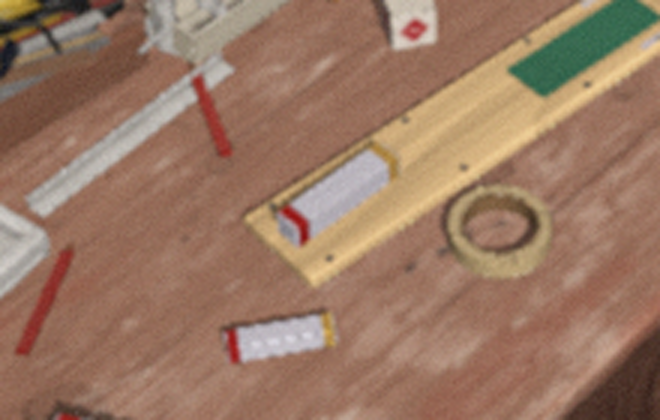

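Run:
```python
from h import *
S=lambda x,y:('scene',180+x/3,200+y/3)
T=lambda x,y:('top',225+x/6,205+y/6)
for n,a,b in[('brass back',S(376,143),T(560,165)),('brass front',S(398,157),T(560,240)),('board L front',S(314,286),T(220,322)),('board L back',S(246,215),T(240,85))]:
    p,e=tri(a,b); print(n,w2b(p).round(4),round(e,4))
t=cv2.imread('pics/t1.png'); h=cv2.cvtColor(t,cv2.COLOR_BGR2HSV)
red=cv2.inRange(h,(0,120,60),(8,255,255))|cv2.inRange(h,(172,120,60),(180,255,255)); 
br=cv2.inRange(h,(12,120,60),(28,255,255))
for n,m,x0,x1 in[('red',red,262,278),('brass',br,308,324)]:
    z=np.zeros_like(m); z[226:252,x0:x1]=m[226:252,x0:x1]; ys,xs=np.nonzero(z)
    print(n,len(xs),xs.min(),xs.max(),xs.mean(),ys.mean(),w2b(onz('top',xs.mean(),ys.mean(),.048)).round(4))
for u in((267.5,238.3),(318.3,238.5)): print(w2b(onz('top',*u,.048)).round(4))
g=cv2.inRange(h,(60,60,40),(95,255,255)); z=np.zeros_like(g); z[225:275,370:480]=g[225:275,370:480]
print('green visible',cv2.boundingRect(z))
```

```text
brass back [0.0244 0.1916 0.0445] 0.0008
brass front [-0.009   0.1898  0.0485] 0.0025
board L front [-0.0514  0.3405  0.0071] 0.0014
board L back [0.0555 0.339  0.0203] 0.0002
red 47 268 271 269.531914893617 237.61702127659575 [0.0017 0.319  0.048 ]
brass 24 315 316 315.5 238.5 [0.007  0.1976 0.048 ]
[-0.0005  0.3243  0.048 ]
[0.0075 0.1902 0.048 ]
green visible (390, 238, 20, 20)
```

Run:
```python
from h import *
p=b2w([.003,.385,.124]); print(rel(p,Rt(-45)))
```

```text
[0.04, -9.0, 0.12, 10.41, 1.99, 5.11]
```

Call:
drive_tool(series=[0, -1, 0.1, 2, 1, 0, 1, 0, -9, 0.1, 10.4, 2, 5.1, 1, 0, -9, 0.1, 10.4, 2, 5.1, 1, 0, -9, 0.1, 10.4, 2, 5.1, 1, 0, -9, 0.1, 10.4, 2, 5.1, 1, 0, -9, 0.1, 10.4, 2, 5.1, 1, 0, -9, 0.1, 10.4, 2, 5.1, 1, 0, -9, 0.1, 10.4, 2, 5.1, 1, 0, -9, 0.1, 10.4, 2, 5.1, 1, 0, -9, 0.1, 10.4, 2, 5.1, 1])

```text
time: 2.45
ee_pos: [0.5518, 0.4006, 0.1583]
eef_rot: [0.679, 0.626, -0.281, 0.26]
ft_force: [1.8, 1.0, 1.3]
width: 0.087
grip_force: 0.0
```

Run:
```python
from h import *
st(); p=b2w([.003,.385,.124]); print(rel(p,Rt(-45)))
```

```text
t 2.45 board tcp [-0.0073  0.3191  0.1583] z_b [ 0.003 -0.707 -0.707] y_b [1.    0.004 0.   ] w 0.087 gf 0.0 F [1.8 1.  1.3] q [-1.02  1.03  0.31  0.75  0.25  1.99 -0.82]
[0.04, 0.01, 0.03, 1.77, 0.27, -0.56]
```

Run:
```python
from h import *
print(rel(b2w([.003,.345,.09]),Rt(-42)),rel(b2w([.003,.304,.044]),Rt(-42)))
```

```text
[0.04, 0.61, 0.03, 1.66, 0.26, 0.75] [0.04, 0.61, 0.03, 1.75, 0.26, 2.29]
```

Call:
drive_tool(series=[0, 0.6, 0, 1.7, 0.3, -0.5, 1, 0, 0.6, 0, 1.7, 0.3, -0.5, 1, 0, 0.6, 0, 1.7, 0.3, 0.7, 1, 0, 0.6, 0, 1.7, 0.3, 0.7, 1, 0, 0.6, 0, 1.7, 0.3, 0.7, 1, 0, 0.6, 0, 1.7, 0.3, 0.7, 1])

```text
time: 2.95
ee_pos: [0.5671, 0.4254, 0.0935]
eef_rot: [0.687, 0.632, -0.263, 0.243]
ft_force: [-0.6, 1.4, 1.8]
width: 0.0868
grip_force: 0.0
```

Run:
```python
from h import *
st();print(rel(b2w([.003,.304,.044]),Rt(-42)))
```

```text
t 2.95 board tcp [0.0058 0.3451 0.0935] z_b [ 0.003 -0.669 -0.743] y_b [1.    0.002 0.002] w 0.0868 gf 0.0 F [-0.6  1.4  1.8] q [-1.05  1.14  0.46  0.69  0.07  1.92 -0.81]
[0.03, -0.0, 0.0, 0.06, -0.07, 1.61]
```

Call:
drive_tool(series=[0, 0, 0, 0, -0.1, 0.8, 1, 0, 0, 0, 0.1, -0.1, 1.3, 1, 0, 0, 0, 0.1, -0.1, 1.6, 1, 0, 0, 0, 0.1, -0.1, 1.6, 1])

```text
time: 3.28
ee_pos: [0.5605, 0.3852, 0.0438]
eef_rot: [0.688, 0.632, -0.262, 0.243]
ft_force: [-0.0, -0.5, -0.1]
width: 0.0871
grip_force: 0.0
```

Call:
drive_tool(series=[0, 0, 0, 0, 0, 0, 0, 0, 0, 0, 0, 0, 0, -0.2, 0, 0, 0, 0, 0, 0, -0.4, 0, 0, 0, 0, 0, 0, -0.6, 0, 0, 0, 0, 0, 0, -0.8, 0, 0, 0, 0, 0, 0, -0.8], grip_force=15)

```text
time: 3.78
ee_pos: [0.561, 0.3854, 0.0433]
eef_rot: [0.688, 0.632, -0.262, 0.244]
ft_force: [0.2, 0.8, -0.3]
width: 0.0549
grip_force: 0.0
```

Run:
```python
from h import *
st();snap('top','t2.png');a=snap('scene','s2.png')
cv2.imwrite('pics/c2.png',cv2.resize(a[200:320,220:380,::-1],None,fx=4,fy=4,interpolation=2))
```

```text
t 3.78 board tcp [0.0032 0.3048 0.0433] z_b [ 0.004 -0.669 -0.743] y_b [1.    0.001 0.004] w 0.0549 gf 0.0 F [ 0.2  0.8 -0.3] q [-1.07  1.09  0.45  0.9   0.08  1.76 -0.83]
```

View pics/t2.png

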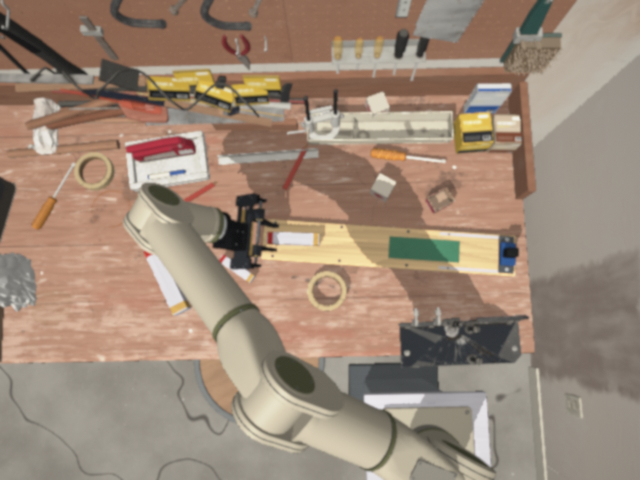

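The picture shows the open fingers straddling the bar's red end, with tips near (273,227) and (270,250), and the bar between them at (293,239). I'll finish closing.

Call:
drive_tool(series=[0, 0, 0, 0, 0, 0, -0.8, 0, 0, 0, 0, 0, 0, -0.8, 0, 0, 0, 0, 0, 0, -1, 0, 0, 0, 0, 0, 0, -1, 0, 0, 0, 0, 0, 0, -1], grip_force=25)

```text
time: 4.3
ee_pos: [0.561, 0.3851, 0.043]
eef_rot: [0.688, 0.632, -0.263, 0.244]
ft_force: [1.1, 0.4, -1.0]
width: 0.0299
grip_force: 24.7
```

```bash
cat >> h.py <<'E'
def arc(pivot,a0,angs,R0t,tcp0=None):
    """rows: rotate tool about board-x axis through pivot (y,z) by angs (deg); measured pose as start"""
    s=telemetry.read_state(); R=Ro.from_quat(s['eef_rot']).as_matrix(); p=w2b(s['ee_pos'])
    for a in angs:
        Q=Ro.from_euler('x',a,degrees=True).as_matrix(); pv=np.array([p[0],*pivot])
        q=pv+Q@(p-pv); Rw=Rb@Q@Rb.T@R
        print(a,q.round(4),rel(b2w(q),Rw))
E
python3 - <<'E'
from h import *
st();snap('top','t3.png')
t=cv2.imread('pics/t3.png'); h=cv2.cvtColor(t,cv2.COLOR_BGR2HSV)
br=cv2.inRange(h,(12,120,60),(28,255,255)); z=np.zeros_like(br); z[226:252,308:324]=br[226:252,308:324]; ys,xs=np.nonzero(z); print(len(xs),xs.mean(),ys.mean(),w2b(onz('top',xs.mean(),ys.mean(),.048)).round(4))
arc((.187,.018),0,[5,10,15,20,25,30,35,40,45,50],None)
E
```

```text
t 4.3 board tcp [0.0032 0.3044 0.043 ] z_b [ 0.003 -0.669 -0.743] y_b [1.    0.001 0.003] w 0.0299 gf 24.7 F [ 1.1  0.4 -1. ] q [-1.07  1.09  0.45  0.91  0.08  1.75 -0.83]
26 315.46153846153845 239.3846153846154 [0.0046 0.1975 0.048 ]
5 [0.0032 0.3018 0.0532] [0.0, 1.0, 0.0, -0.22, 0.0, -0.14]
10 [0.0032 0.2983 0.0631] [0.0, 2.0, 0.01, -0.45, 0.0, -0.27]
15 [0.0032 0.2939 0.0726] [0.0, 3.0, 0.01, -0.69, 0.0, -0.37]
20 [0.0032 0.2888 0.0817] [0.01, 4.0, 0.01, -0.94, 0.0, -0.46]
25 [0.0032 0.2828 0.0904] [0.01, 5.0, 0.02, -1.19, 0.0, -0.52]
30 [0.0032 0.2762 0.0984] [0.01, 6.0, 0.02, -1.45, 0.0, -0.56]
35 [0.0032 0.2688 0.1059] [0.01, 7.0, 0.02, -1.71, 0.0, -0.57]
40 [0.0032 0.2608 0.1127] [0.01, 8.0, 0.03, -1.97, 0.0, -0.56]
45 [0.0032 0.2523 0.1188] [0.01, 9.0, 0.03, -2.23, 0.0, -0.53]
50 [0.0032 0.2433 0.1241] [0.01, 10.0, 0.03, -2.49, 0.0, -0.48]
```

Call:
drive_tool(series=[0, 1, 0, -0.22, 0, -0.14, -1, 0, 2, 0, -0.45, 0, -0.27, -1, 0, 3, 0, -0.69, 0, -0.37, -1, 0, 4, 0, -0.94, 0, -0.46, -1, 0, 5, 0, -1.2, 0, -0.52, -1, 0, 6, 0, -1.45, 0, -0.56, -1, 0, 7, 0, -1.7, 0, -0.57, -1, 0, 8, 0, -1.97, 0, -0.56, -1, 0, 9, 0, -2.23, 0, -0.53, -1, 0, 9, 0, -2.23, 0, -0.53, -1])

```text
time: 5.18
ee_pos: [0.5584, 0.3266, 0.1204]
eef_rot: [0.739, 0.674, 0.023, -0.017]
ft_force: [0.1, -2.1, -3.5]
width: 0.0296
grip_force: 25.0
```

Run:
```python
from h import *
st();arc((.187,.018),0,[5,10,15,20,25,30,35,40,45],None)
```

```text
t 5.18 board tcp [0.0056 0.2459 0.1204] z_b [ 0.006  0.056 -0.998] y_b [ 1.    -0.007  0.005] w 0.0296 gf 25.0 F [ 0.1 -2.1 -3.5] q [-0.85  0.44  0.36  1.58 -0.21  1.12 -0.53]
5 [0.0056 0.2368 0.1252] [0.01, 1.0, 0.01, -0.22, 0.0, -0.13]
10 [0.0056 0.2273 0.1291] [0.01, 2.0, 0.01, -0.45, 0.0, -0.24]
15 [0.0056 0.2174 0.1322] [0.02, 3.0, 0.02, -0.7, 0.01, -0.33]
20 [0.0056 0.2074 0.1344] [0.03, 4.0, 0.02, -0.94, 0.01, -0.4]
25 [0.0056 0.1971 0.1357] [0.03, 5.0, 0.03, -1.2, 0.01, -0.45]
30 [0.0056 0.1868 0.1362] [0.04, 6.0, 0.03, -1.45, 0.01, -0.48]
35 [0.0056 0.1765 0.1357] [0.05, 7.0, 0.04, -1.71, 0.01, -0.48]
40 [0.0056 0.1663 0.1343] [0.06, 8.0, 0.05, -1.97, 0.02, -0.46]
45 [0.0056 0.1563 0.1321] [0.06, 9.0, 0.05, -2.22, 0.02, -0.42]
```

Call:
drive_tool(series=[0, 0, 0, 0, 0, 0, -1, 0, 0, 0, 0, 0, 0, -1])

```text
time: 5.35
ee_pos: [0.5559, 0.3332, 0.1183]
eef_rot: [0.736, 0.677, 0.02, -0.017]
ft_force: [0.2, 0.3, -3.5]
width: 0.0298
grip_force: 25.0
```

Run:
```python
from h import *
st();arc((.187,.018),0,[5,10,15,20,25,30,35,40,42,44],None)
```

```text
t 5.35 board tcp [0.0025 0.2523 0.1183] z_b [ 0.002  0.052 -0.999] y_b [1.    0.001 0.002] w 0.0298 gf 25.0 F [ 0.2  0.3 -3.5] q [-0.86  0.44  0.35  1.57 -0.21  1.13 -0.54]
5 [0.0025 0.2433 0.1236] [-0.0, 1.0, 0.0, -0.22, 0.0, -0.14]
10 [0.0025 0.2339 0.1281] [-0.0, 2.0, 0.0, -0.45, 0.0, -0.27]
15 [0.0025 0.2241 0.1318] [-0.0, 3.0, 0.01, -0.69, -0.0, -0.37]
20 [0.0025 0.214  0.1346] [-0.01, 4.0, 0.01, -0.93, -0.0, -0.46]
25 [0.0025 0.2038 0.1365] [-0.01, 5.0, 0.01, -1.19, -0.0, -0.52]
30 [0.0025 0.1934 0.1375] [-0.01, 6.0, 0.01, -1.45, -0.0, -0.56]
35 [0.0025 0.1829 0.1376] [-0.01, 7.0, 0.02, -1.71, -0.0, -0.57]
40 [0.0025 0.1725 0.1368] [-0.01, 8.0, 0.02, -1.97, -0.0, -0.56]
42 [0.0025 0.1684 0.1363] [-0.01, 8.4, 0.02, -2.07, -0.0, -0.56]
44 [0.0025 0.1643 0.1355] [-0.01, 8.8, 0.02, -2.18, -0.0, -0.54]
```

Call:
drive_tool(series=[0, 1, 0, -0.22, 0, -0.14, -1, 0, 2, 0, -0.45, 0, -0.27, -1, 0, 3, 0, -0.69, 0, -0.37, -1, 0, 4, 0, -0.94, 0, -0.46, -1, 0, 5, 0, -1.2, 0, -0.52, -1, 0, 6, 0, -1.45, 0, -0.56, -1, 0, 7, 0, -1.7, 0, -0.57, -1, 0, 8, 0, -1.97, 0, -0.56, -1, 0, 8.6, 0, -2.13, 0, -0.55, -1, 0, 9, 0, -2.23, 0, -0.53, -1])

```text
time: 6.18
ee_pos: [0.5495, 0.2429, 0.1352]
eef_rot: [0.672, 0.618, 0.302, -0.275]
ft_force: [0.4, 0.6, 6.0]
width: 0.0292
grip_force: 25.0
```

Call:
drive_tool(series=[0, 0, 0, 0, 0, 0, -1, 0, 0, 0, 0, 0, 0, -1, 0, 0, 0, 0, 0, 0, -1])

```text
time: 6.43
ee_pos: [0.5494, 0.2442, 0.1352]
eef_rot: [0.672, 0.619, 0.3, -0.274]
ft_force: [1.0, -0.3, 2.0]
width: 0.0293
grip_force: 25.0
```

Run:
```python
from h import *
st();a=snap('scene','s4.png');b=snap('top','t4.png')
cv2.imwrite('pics/c4.png',np.hstack([cv2.resize(a[180:300,240:400,::-1],(400,300),interpolation=2),cv2.resize(b[190:310,250:410,::-1],(400,300),interpolation=2)]))
```

```text
t 6.43 board tcp [0.0036 0.163  0.1352] z_b [ 0.001  0.743 -0.669] y_b [1.    0.003 0.004] w 0.0293 gf 25.0 F [ 1.  -0.3  2. ] q [-0.27  0.34  0.24  1.94 -1.09  1.09  0.53]
```

View pics/c4.png

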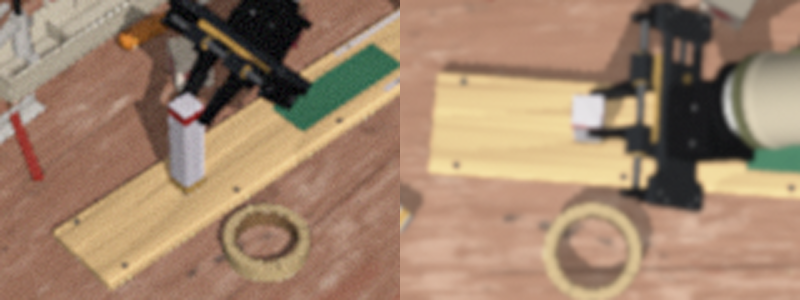

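Left half (scene): the bar stands upright on its brass end at crop (187,145), held near the red top. Right half (top): its white end face is at (588,110), mid-board. Now I'll release and go round to the left side.

```bash
cat >> h.py <<'E'
def chain(start,targets):
    p0,t0=start; Rs=Rt(t0)
    for p,t in targets: print(p,t,rel(b2w(p),Rt(t),b2w(p0),Rs))
E
python3 - <<'E'
from h import *
chain(([.003,.163,.135],48),[([.003,.163-.0743*1,.135+.067],48),([.003,.10,.29],10),([.003,.29,.26],-35)])
E
```

```text
[0.003, 0.0887, 0.202] 48 [0.0, 0.0, 0.0, 0.0, -0.0, -2.5]
[0.003, 0.1, 0.29] 10 [-0.0, -7.6, 0.0, 1.83, 0.0, -3.76]
[0.003, 0.29, 0.26] -35 [-0.0, -16.6, 0.0, 4.45, -0.0, 0.27]
```

Call:
drive_tool(series=[0, 0, 0, 0, 0, 0, -0.2, 0, 0, 0, 0, 0, 0, 0.2, 0, 0, 0, 0, 0, 0, 0.6, 0, 0, 0, 0, 0, 0, 1, 0, 0, 0, 0, 0, 0, 1, 0, 0, 0, 0, 0, 0, 1, 0, 0, 0, 0, 0, -0.3, 1, 0, 0, 0, 0, 0, -1, 1, 0, 0, 0, 0, 0, -1.8, 1, 0, 0, 0, 0, 0, -2.5, 1])

```text
time: 7.37
ee_pos: [0.542, 0.1672, 0.2034]
eef_rot: [0.672, 0.619, 0.3, -0.274]
ft_force: [0.9, -0.1, 0.4]
width: 0.0838
grip_force: 0.0
```

Run:
```python
from h import *
st();a=snap('scene','s5.png');b=snap('top','t5.png')
h=cv2.cvtColor(b,cv2.COLOR_RGB2HSV); m=cv2.inRange(h,(0,0,170),(180,35,255)); z=np.zeros_like(m); z[222:260,300:345]=m[222:260,300:345]
cs,_=cv2.findContours(z,0,2); c=max(cs,key=cv2.contourArea); rr=cv2.minAreaRect(c); print(rr,w2b(onz('top',*rr[0],.158)).round(4))
chain(([.003,.0887,.202],48),[([.003,.10,.29],10),([.003,.29,.26],-35),([.003,.2525,.206],-45)])
```

```text
t 7.37 board tcp [0.0027 0.0858 0.2034] z_b [ 0.002  0.743 -0.669] y_b [1.    0.001 0.003] w 0.0838 gf 0.0 F [ 0.9 -0.1  0.4] q [-0.19  0.24  0.32  1.89 -0.98  1.26  0.48]
((325.0, 237.0), (18.0, 12.0), 90.0) [-0.005   0.1701  0.158 ]
[0.003, 0.1, 0.29] 10 [-0.0, -7.6, 0.0, 1.82, 0.0, -1.26]
[0.003, 0.29, 0.26] -35 [-0.0, -16.6, 0.0, 4.44, -0.0, 2.77]
[0.003, 0.2525, 0.206] -45 [-0.0, -18.6, 0.0, 2.81, 0.0, 2.98]
```

Call:
drive_tool(series=[0, -1, 0, 0.3, 0, -1.1, 1, 0, -2.4, 0, 0.8, 0, -1.7, 1, 0, -3.8, 0, 1.2, 0, -1.8, 1, 0, -5.2, 0, 1.6, 0, -1.6, 1, 0, -7.6, 0, 1.9, 0, -1.26, 1, 0, -9, 0, 2.6, 0, -0.6, 1, 0, -10.5, 0, 3.2, 0, 0.1, 1, 0, -12, 0, 3.6, 0, 0.9, 1, 0, -13.5, 0, 4, 0, 1.7, 1, 0, -15, 0, 4.4, 0, 2.5, 1])

```text
time: 8.3
ee_pos: [0.5576, 0.3616, 0.2673]
eef_rot: [0.724, 0.666, -0.131, 0.125]
ft_force: [1.8, -0.1, 0.4]
width: 0.0872
grip_force: 0.0
```

Run:
```python
from h import *
st();print(rel(b2w([.003,.2525,.206]),Rt(-45)))
```

```text
t 8.3 board tcp [0.0017 0.2807 0.2673] z_b [ 0.006 -0.356 -0.935] y_b [1.    0.002 0.006] w 0.0872 gf 0.0 F [ 1.8 -0.1  0.4] q [-0.85  0.61  0.15  1.03  0.17  1.76 -0.79]
[0.07, -4.83, -0.02, -0.12, 0.02, 1.68]
```

Call:
drive_tool(series=[0, -2, 0, 0.3, 0, 0, 1, 0, -4, 0, 0.3, 0, 0, 1, 0, -4.8, 0, -0.1, 0, 1, 1, 0, -4.8, 0, -0.1, 0, 1.6, 1, 0, -4.8, 0, -0.1, 0, 1.6, 1, 0, -4.8, 0, -0.1, 0, 1.6, 1])

```text
time: 8.8
ee_pos: [0.5555, 0.3326, 0.2066]
eef_rot: [0.681, 0.626, -0.28, 0.258]
ft_force: [-0.0, -0.3, 1.6]
width: 0.087
grip_force: 0.0
```

Run:
```python
from h import *
st();print(rel(b2w([.002,.1825,.136]),Rt(-45)))
```

```text
t 8.8 board tcp [0.0022 0.2517 0.2066] z_b [ 0.001 -0.704 -0.71 ] y_b [1.    0.001 0.   ] w 0.087 gf 0.0 F [-0.  -0.3  1.6] q [-0.95  0.85  0.22  0.94  0.36  1.95 -0.8 ]
[0.01, -0.05, 0.01, 0.01, -0.01, 2.47]
```

Call:
drive_tool(series=[0, 0, 0, 0, 0, 0.8, 1, 0, 0, 0, 0, 0, 1.6, 1, 0, 0, 0, 0, 0, 2.2, 1, 0, 0, 0, 0, 0, 2.5, 1, 0, 0, 0, 0, 0, 2.5, 0.6, 0, 0, 0, 0, 0, 2.5, 0.2, 0, 0, 0, 0, 0, 2.5, -0.2, 0, 0, 0, 0, 0, 2.5, -0.2, 0, 0, 0, 0, 0, 2.5, -0.2, 0, 0, 0, 0, 0, 2.5, -0.25], grip_force=15)

```text
time: 9.63
ee_pos: [0.5506, 0.2635, 0.1372]
eef_rot: [0.681, 0.626, -0.278, 0.258]
ft_force: [-0.3, 0.9, -0.3]
width: 0.0548
grip_force: 0.0
```

Call:
drive_tool(series=[0, 0, 0, 0, 0, 0, -0.3, 0, 0, 0, 0, 0, 0, -0.4, 0, 0, 0, 0, 0, 0, -0.6, 0, 0, 0, 0, 0, 0, -0.8, 0, 0, 0, 0, 0, 0, -1, 0, 0, 0, 0, 0, 0, -1], grip_force=25)

```text
time: 10.13
ee_pos: [0.5506, 0.2627, 0.1366]
eef_rot: [0.681, 0.626, -0.278, 0.258]
ft_force: [0.5, 0.1, -0.4]
width: 0.0294
grip_force: 25.0
```

Run:
```python
from h import *
st();arc((.156,.018),0,[5,15,25,35,45],None)
```

```text
t 10.13 board tcp [0.0032 0.1817 0.1366] z_b [ 0.003 -0.702 -0.712] y_b [1.    0.001 0.003] w 0.0294 gf 25.0 F [ 0.5  0.1 -0.4] q [-0.92  0.78  0.21  1.22  0.37  1.74 -0.85]
5 [0.0032 0.1712 0.1384] [0.0, 1.0, 0.0, -0.22, -0.0, 0.15]
15 [0.0032 0.1501 0.1392] [0.0, 3.0, 0.01, -0.61, -0.0, 0.51]
25 [0.0032 0.1291 0.1364] [0.01, 5.0, 0.02, -0.93, -0.0, 0.93]
35 [0.0032 0.109  0.1299] [0.01, 7.0, 0.02, -1.18, -0.0, 1.4]
45 [0.0032 0.0902 0.12  ] [0.01, 9.0, 0.03, -1.33, -0.0, 1.9]
```

Call:
drive_tool(series=[0, 0.5, 0, -0.11, 0, 0.07, -1, 0, 1, 0, -0.22, 0, 0.15, -1, 0, 2, 0, -0.42, 0, 0.32, -1, 0, 3, 0, -0.61, 0, 0.51, -1, 0, 4, 0, -0.78, 0, 0.71, -1, 0, 5, 0, -0.93, 0, 0.93, -1, 0, 6, 0, -1.06, 0, 1.16, -1, 0, 7, 0, -1.18, 0, 1.4, -1, 0, 8, 0, -1.26, 0, 1.65, -1, 0, 8, 0, -1.26, 0, 1.65, -1])

```text
time: 10.97
ee_pos: [0.5441, 0.1738, 0.1252]
eef_rot: [0.739, 0.673, -0.028, 0.028]
ft_force: [1.2, -2.6, 0.7]
width: 0.0294
grip_force: 24.9
```

Call:
drive_tool(series=[0, 0, 0, 0, 0, 0, -1, 0, 0, 0, 0, 0, 0, -1])

```text
time: 11.13
ee_pos: [0.544, 0.1796, 0.1256]
eef_rot: [0.736, 0.676, -0.029, 0.029]
ft_force: [0.6, -3.2, 2.8]
width: 0.0296
grip_force: 25.0
```

Run:
```python
from h import *
st();arc((.156,.018),0,[10,20,30,40,45,50],None)
```

```text
t 11.13 board tcp [0.0036 0.0982 0.1256] z_b [ 0.003 -0.081 -0.997] y_b [ 1.    -0.001  0.003] w 0.0296 gf 25.0 F [ 0.6 -3.2  2.8] q [-0.57  0.31  0.16  1.7   0.03  1.16 -0.52]
10 [0.0036 0.0804 0.1139] [0.0, 2.0, 0.01, -0.42, -0.0, 0.33]
20 [0.0036 0.0649 0.0994] [0.0, 4.0, 0.01, -0.78, -0.0, 0.72]
30 [0.0036 0.0522 0.0823] [0.0, 6.0, 0.02, -1.06, -0.0, 1.17]
40 [0.0036 0.0426 0.0633] [0.01, 8.0, 0.03, -1.26, -0.0, 1.67]
45 [0.0036 0.0391 0.0532] [0.01, 9.0, 0.03, -1.33, -0.01, 1.92]
50 [0.0036 0.0364 0.0429] [0.01, 10.0, 0.03, -1.37, -0.01, 2.19]
```

Call:
drive_tool(series=[0, 1, 0, -0.22, 0, 0.15, -1, 0, 2, 0, -0.42, 0, 0.33, -1, 0, 3, 0, -0.61, 0, 0.52, -1, 0, 4, 0, -0.78, 0, 0.72, -1, 0, 5, 0, -0.93, 0, 0.94, -1, 0, 6, 0, -1.06, 0, 1.17, -1, 0, 7, 0, -1.18, 0, 1.42, -1, 0, 8, 0, -1.26, 0, 1.67, -1, 0, 8.6, 0, -1.3, 0, 1.81, -1, 0, 8.6, 0, -1.3, 0, 1.81, -1])

```text
time: 11.97
ee_pos: [0.538, 0.121, 0.0542]
eef_rot: [0.697, 0.637, 0.242, -0.223]
ft_force: [0.2, -1.8, -0.6]
width: 0.0297
grip_force: 25.0
```

Run:
```python
from h import *
st()
```

```text
t 11.97 board tcp [0.0027 0.0393 0.0542] z_b [ 0.     0.622 -0.783] y_b [ 1.    -0.003 -0.002] w 0.0297 gf 25.0 F [ 0.2 -1.8 -0.6] q [ 0.02  0.4   0.09  1.95 -0.87  1.02  0.57]
```

Run:
```python
from h import *
arc((.156,.018),0,[2,4,6,7],None)
```

```text
2 [0.0027 0.0381 0.0501] [0.0, 0.4, 0.0, -0.09, 0.0, 0.06]
4 [0.0027 0.0371 0.046 ] [0.0, 0.8, 0.0, -0.17, 0.0, 0.13]
6 [0.0027 0.0362 0.0418] [0.0, 1.2, 0.0, -0.25, 0.0, 0.19]
7 [0.0027 0.0358 0.0397] [0.0, 1.4, 0.0, -0.29, 0.0, 0.23]
```

Call:
drive_tool(series=[0, 0.4, 0, -0.09, 0, 0.06, -1, 0, 0.8, 0, -0.17, 0, 0.13, -1, 0, 1.2, 0, -0.25, 0, 0.19, -1, 0, 1.4, 0, -0.29, 0, 0.22, -1, 0, 1.4, 0, -0.29, 0, 0.22, -1, 0, 1.4, 0, -0.29, 0, 0.22, -1])

```text
time: 12.47
ee_pos: [0.539, 0.1213, 0.0441]
eef_rot: [0.678, 0.626, 0.284, -0.261]
ft_force: [-1.8, -1.7, 4.3]
width: 0.0296
grip_force: 25.0
```

Run:
```python
from h import *
st()
```

```text
t 12.47 board tcp [0.0036 0.0397 0.0441] z_b [-0.001  0.712 -0.702] y_b [1.    0.004 0.003] w 0.0296 gf 25.0 F [-1.8 -1.7  4.3] q [ 0.1   0.48  0.06  1.94 -0.98  1.08  0.73]
```

Call:
drive_tool(series=[0, 0, 0, 0, 0, 0, -0.2, 0, 0, 0, 0, 0, 0, 0.2, 0, 0, 0, 0, 0, 0, 0.6, 0, 0, 0, 0, 0, 0, 1, 0, 0, 0, 0, 0, 0, 1, 0, 0, 0, 0, 0, 0, 1, 0, 0, 0, 0, 0, -0.3, 1, 0, 0, 0, 0, 0, -1, 1, 0, 0, 0, 0, 0, -1.9, 1, 0, 0, 0, 0, 0, -2.8, 1])

```text
time: 13.3
ee_pos: [0.5311, 0.039, 0.1229]
eef_rot: [0.679, 0.625, 0.284, -0.261]
ft_force: [0.5, 0.5, -0.0]
width: 0.0839
grip_force: 0.0
```

Run:
```python
from h import *
st();a=snap('scene','s6.png');b=snap('top','t6.png')
cv2.imwrite('pics/c6.png',np.hstack([cv2.resize(a[160:280,260:420,::-1],(400,300),interpolation=2),cv2.resize(b[190:310,290:450,::-1],(400,300),interpolation=2)]))
chain(([.003,-.039,.1217],45.4),[([.003,.0,.24],20),([.003,.19,.21],-30),([.003,.204,.114],-43)])
```

```text
t 13.3 board tcp [ 0.0027 -0.0429  0.1229] z_b [-0.     0.712 -0.703] y_b [1.    0.002 0.002] w 0.0839 gf 0.0 F [ 0.5  0.5 -0. ] q [ 0.19  0.38  0.14  1.87 -0.86  1.28  0.67]
[0.003, 0.0, 0.24] 20 [0.0, -5.08, -0.0, 2.79, -0.0, -1.38]
[0.003, 0.19, 0.21] -30 [0.0, -15.08, -0.0, 5.59, -0.0, 2.53]
[0.003, 0.204, 0.114] -43 [0.0, -17.68, -0.0, 4.13, -0.0, 4.46]
```

View pics/c6.png

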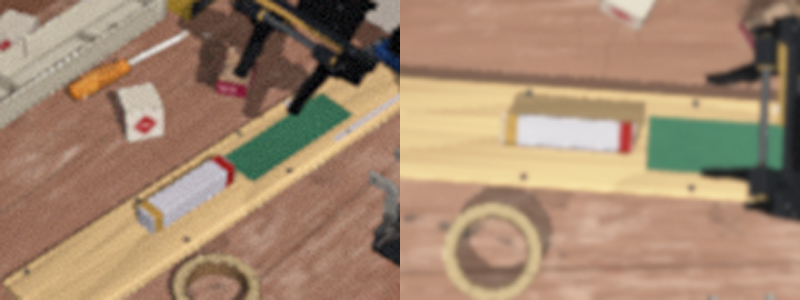

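The bar lies flat with brass left at crop (510,130) and red right at (627,137), just left of the green patch, and the bystanders are untouched. Going round to the left again.

Call:
drive_tool(series=[0, -1, 0, 0.3, 0, -0.6, 1, 0, -2.2, 0, 1, 0, -1.1, 1, 0, -3.4, 0, 1.8, 0, -1.4, 1, 0, -5, 0, 2.8, 0, -1.4, 1, 0, -6.5, 0, 3.5, 0, -1, 1, 0, -8, 0, 4, 0, -0.4, 1, 0, -9.5, 0, 4.4, 0, 0.3, 1, 0, -11, 0, 4.8, 0, 1, 1, 0, -12.5, 0, 5.2, 0, 1.7, 1, 0, -14, 0, 5.5, 0, 2.3, 1])

```text
time: 14.23
ee_pos: [0.5502, 0.2621, 0.2152]
eef_rot: [0.725, 0.665, -0.13, 0.124]
ft_force: [1.5, -0.1, -0.1]
width: 0.0871
grip_force: 0.0
```

Run:
```python
from h import *
st();print(rel(b2w([.003,.204,.12]),Rt(-43)))
for u,v in((332,241.5),(382.8,244.6)): print(w2b(onz('top',u,v,.048)).round(4))
```

```text
t 14.23 board tcp [0.0028 0.181  0.2152] z_b [ 0.008 -0.353 -0.935] y_b [1.    0.001 0.008] w 0.0871 gf 0.0 F [ 1.5 -0.1 -0.1] q [-0.63  0.47 -0.06  1.34  0.29  1.59 -0.8 ]
[0.09, -4.46, -0.03, 1.38, -0.01, 2.02]
[0.0018 0.1536 0.048 ]
[0.002  0.0197 0.048 ]
```

Call:
drive_tool(series=[0, -2, 0, 0.8, 0, 0.2, 1, 0, -4, 0, 1.4, 0, 0.8, 1, 0, -4.4, 0, 1.4, 0, 1.6, 1, 0, -4.4, 0, 1.4, 0, 2, 1, 0, -4.4, 0, 1.4, 0, 2, 1, 0, -4.4, 0, 1.4, 0, 2, 1])

```text
time: 14.73
ee_pos: [0.5532, 0.2824, 0.1203]
eef_rot: [0.688, 0.63, -0.265, 0.246]
ft_force: [-0.2, -0.2, 1.5]
width: 0.0873
grip_force: 0.0
```

Run:
```python
from h import *
st();print(rel(b2w([.003,.134,.044]),Rt(-43)))
```

```text
t 14.73 board tcp [0.0042 0.2015 0.1203] z_b [ 0.002 -0.674 -0.738] y_b [ 1.    -0.001  0.004] w 0.0873 gf 0.0 F [-0.2 -0.2  1.5] q [-0.79  0.8  -0.01  1.18  0.46  1.76 -0.94]
[0.03, -0.12, -0.04, 0.04, -0.03, 2.55]
```

Call:
drive_tool(series=[0, 0, 0, 0, 0, 0.8, 1, 0, 0, 0, 0, 0, 1.6, 1, 0, 0, 0, 0, 0, 2.2, 1, 0, 0, 0, 0, 0, 2.5, 1, 0, 0, 0, 0, 0, 2.5, 0.6, 0, 0, 0, 0, 0, 2.5, 0.2, 0, 0, 0, 0, 0, 2.5, -0.2, 0, 0, 0, 0, 0, 2.5, -0.2, 0, 0, 0, 0, 0, 2.5, -0.2, 0, 0, 0, 0, 0, 2.5, -0.25], grip_force=15)

```text
time: 15.57
ee_pos: [0.547, 0.2175, 0.0458]
eef_rot: [0.686, 0.631, -0.265, 0.246]
ft_force: [-0.7, -0.5, -0.4]
width: 0.0551
grip_force: 0.0
```

Call:
drive_tool(series=[0, 0, 0, 0, 0, 0, -0.3, 0, 0, 0, 0, 0, 0, -0.4, 0, 0, 0, 0, 0, 0, -0.6, 0, 0, 0, 0, 0, 0, -0.8, 0, 0, 0, 0, 0, 0, -1, 0, 0, 0, 0, 0, 0, -1], grip_force=25)

```text
time: 16.07
ee_pos: [0.5469, 0.2166, 0.0453]
eef_rot: [0.686, 0.631, -0.266, 0.246]
ft_force: [0.1, 0.0, 0.1]
width: 0.0296
grip_force: 25.0
```

Run:
```python
from h import *
st();arc((.017,.018),0,[5,10,20,30,40,45],None)
```

```text
t 16.07 board tcp [0.0035 0.1354 0.0453] z_b [ 0.003 -0.675 -0.738] y_b [1.    0.001 0.003] w 0.0296 gf 25.0 F [0.1 0.  0.1] q [-0.74  0.78 -0.    1.38  0.48  1.57 -0.97]
5 [0.0035 0.1326 0.0555] [0.0, 1.0, 0.0, -0.22, 0.0, -0.14]
10 [0.0035 0.1289 0.0654] [0.0, 2.0, 0.01, -0.46, 0.0, -0.26]
20 [0.0035 0.1189 0.0841] [0.0, 4.0, 0.01, -0.96, 0.0, -0.44]
30 [0.0035 0.1059 0.1008] [0.01, 6.0, 0.02, -1.48, 0.0, -0.53]
40 [0.0035 0.0901 0.115 ] [0.01, 8.0, 0.02, -2.01, 0.0, -0.52]
45 [0.0035 0.0814 0.121 ] [0.01, 9.0, 0.03, -2.27, 0.0, -0.49]
```

Call:
drive_tool(series=[0, 1, 0, -0.22, 0, -0.14, -1, 0, 2, 0, -0.46, 0, -0.26, -1, 0, 3, 0, -0.7, 0, -0.36, -1, 0, 4, 0, -0.96, 0, -0.44, -1, 0, 5, 0, -1.22, 0, -0.5, -1, 0, 6, 0, -1.48, 0, -0.53, -1, 0, 7, 0, -1.75, 0, -0.54, -1, 0, 8, 0, -2.01, 0, -0.52, -1, 0, 8.6, 0, -2.17, 0, -0.51, -1, 0, 9, 0, -2.27, 0, -0.49, -1])

```text
time: 16.9
ee_pos: [0.5423, 0.1604, 0.1218]
eef_rot: [0.737, 0.675, 0.018, -0.014]
ft_force: [-0.4, -0.2, -4.7]
width: 0.0294
grip_force: 25.0
```

Call:
drive_tool(series=[0, 0, 0, 0, 0, 0, -1, 0, 0, 0, 0, 0, 0, -1])

```text
time: 17.07
ee_pos: [0.5419, 0.1622, 0.1208]
eef_rot: [0.736, 0.676, 0.016, -0.014]
ft_force: [-0.4, -0.0, -2.9]
width: 0.0294
grip_force: 25.0
```

Run:
```python
from h import *
st();arc((.017,.018),0,[5,10,20,30,40,45],None)
```

```text
t 17.07 board tcp [0.003  0.0807 0.1208] z_b [ 0.002  0.043 -0.999] y_b [ 1.    -0.     0.002] w 0.0294 gf 25.0 F [-0.4 -0.  -2.9] q [-0.25  0.27 -0.11  1.76 -0.01  1.09 -0.44]
5 [0.003  0.0715 0.126 ] [0.0, 1.0, 0.0, -0.22, 0.0, -0.14]
10 [0.003  0.0619 0.1303] [0.0, 2.0, 0.0, -0.46, 0.0, -0.26]
20 [0.003  0.0417 0.1364] [0.0, 4.0, 0.01, -0.96, 0.0, -0.43]
30 [0.003  0.0208 0.1389] [0.0, 6.0, 0.01, -1.48, 0.0, -0.52]
40 [ 0.003  -0.0003  0.1377] [0.0, 8.0, 0.02, -2.01, 0.0, -0.51]
45 [ 0.003  -0.0107  0.1358] [0.0, 9.0, 0.02, -2.27, 0.0, -0.47]
```

Call:
drive_tool(series=[0, 1, 0, -0.22, 0, -0.14, -1, 0, 2, 0, -0.46, 0, -0.26, -1, 0, 3, 0, -0.7, 0, -0.36, -1, 0, 4, 0, -0.96, 0, -0.44, -1, 0, 5, 0, -1.22, 0, -0.5, -1, 0, 6, 0, -1.48, 0, -0.53, -1, 0, 7, 0, -1.75, 0, -0.54, -1, 0, 8, 0, -2.01, 0, -0.51, -1, 0, 8.6, 0, -2.17, 0, -0.49, -1, 0, 9, 0, -2.27, 0, -0.47, -1])

```text
time: 17.9
ee_pos: [0.5351, 0.0715, 0.1367]
eef_rot: [0.673, 0.619, 0.299, -0.273]
ft_force: [-2.4, -1.3, 11.6]
width: 0.0293
grip_force: 25.0
```

Call:
drive_tool(series=[0, 0, 0, 0, 0, 0, -1, 0, 0, 0, 0, 0, 0, -1, 0, 0, 0, 0, 0, 0, -1])

```text
time: 18.15
ee_pos: [0.5352, 0.0732, 0.1369]
eef_rot: [0.672, 0.621, 0.297, -0.272]
ft_force: [-0.8, -2.3, 8.1]
width: 0.0295
grip_force: 25.0
```

Run:
```python
from h import *
st();a=snap('scene','s7.png');b=snap('top','t7.png')
cv2.imwrite('pics/c7.png',np.hstack([cv2.resize(a[140:260,280:440,::-1],(400,300),interpolation=2),cv2.resize(b[190:310,310:470,::-1],(400,300),interpolation=2)]))
```

```text
t 18.15 board tcp [ 0.0039 -0.0085  0.1369] z_b [-0.001  0.738 -0.675] y_b [1.    0.004 0.003] w 0.0295 gf 25.0 F [-0.8 -2.3  8.1] q [ 0.32  0.37 -0.07  1.87 -0.85  1.24  0.61]
```

View pics/c7.png

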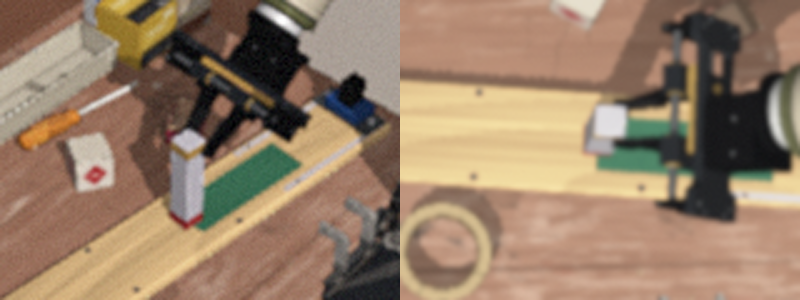

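The bar stands upright on its red end (left half (187,180), right half (610,122)). Releasing and going round to the left.

Call:
drive_tool(series=[0, 0, 0, 0, 0, 0, -0.2, 0, 0, 0, 0, 0, 0, 0.2, 0, 0, 0, 0, 0, 0, 0.6, 0, 0, 0, 0, 0, 0, 1, 0, 0, 0, 0, 0, 0, 1, 0, 0, 0, 0, 0, 0, 1, 0, 0, 0, 0, 0, -0.3, 1, 0, 0, 0, 0, 0, -1, 1, 0, 0, 0, 0, 0, -1.8, 1, 0, 0, 0, 0, 0, -2.5, 1])

```text
time: 19.08
ee_pos: [0.5277, -0.0036, 0.2051]
eef_rot: [0.674, 0.62, 0.297, -0.271]
ft_force: [0.2, -0.3, 0.2]
width: 0.0843
grip_force: 0.0
```

Call:
drive_tool(series=[0, -1, 0, 0.3, 0, -1.1, 1, 0, -2.4, 0, 0.8, 0, -1.7, 1, 0, -3.8, 0, 1.2, 0, -1.8, 1, 0, -5.2, 0, 1.6, 0, -1.6, 1, 0, -7.6, 0, 1.9, 0, -1.26, 1, 0, -9, 0, 2.6, 0, -0.6, 1, 0, -10.5, 0, 3.2, 0, 0.1, 1, 0, -12, 0, 3.6, 0, 0.9, 1, 0, -13.5, 0, 4, 0, 1.7, 1, 0, -15, 0, 4.4, 0, 2.5, 1])

```text
time: 19.92
ee_pos: [0.5449, 0.1912, 0.2684]
eef_rot: [0.724, 0.663, -0.135, 0.131]
ft_force: [1.7, -1.1, 0.0]
width: 0.0872
grip_force: 0.0
```

Run:
```python
from h import *
st();b=snap('top','t8.png')
h=cv2.cvtColor(b,cv2.COLOR_RGB2HSV); m=cv2.inRange(h,(0,0,170),(180,35,255)); z=np.zeros_like(m); z[225:262,365:410]=m[225:262,365:410]
cs,_=cv2.findContours(z,0,2); c=max(cs,key=cv2.contourArea); rr=cv2.minAreaRect(c); print(rr,w2b(onz('top',*rr[0],.158)).round(4))
print(rel(b2w([.003,.0825,.206]),Rt(-45)))
```

```text
t 19.92 board tcp [0.0036 0.1099 0.2684] z_b [ 0.009 -0.37  -0.929] y_b [ 1.    -0.002  0.01 ] w 0.0872 gf 0.0 F [ 1.7 -1.1  0. ] q [-0.37  0.37 -0.3   1.38  0.39  1.67 -0.77]
((393.8887023925781, 241.2603759765625), (12.654479026794434, 19.718873977661133), 10.619654655456543) [-0.0049  0.0028  0.158 ]
[0.04, -4.53, 0.22, -0.45, 0.13, 1.56]
```

Call:
drive_tool(series=[0, -2, 0, 0.3, 0, 0, 1, 0, -4, 0, 0.3, 0, 0, 1, 0, -4.5, 0.1, -0.3, 0, 0.8, 1, 0, -4.5, 0.1, -0.4, 0, 1.5, 1, 0, -4.5, 0.1, -0.4, 0, 1.5, 1, 0, -4.5, 0.1, -0.4, 0, 1.5, 1])

```text
time: 20.47
ee_pos: [0.541, 0.1526, 0.2159]
eef_rot: [0.686, 0.623, -0.275, 0.254]
ft_force: [0.5, 1.0, 0.6]
width: 0.0873
grip_force: 0.0
```

Run:
```python
from h import *
st();print(rel(b2w([.002,.0125,.136]),Rt(-45)))
```

```text
t 20.47 board tcp [0.003  0.0711 0.2159] z_b [-0.001 -0.695 -0.719] y_b [ 1.    -0.008  0.006] w 0.0873 gf 0.0 F [0.5 1.  0.6] q [-0.51  0.55 -0.25  1.39  0.63  1.82 -0.89]
[-0.01, -0.2, -0.12, 0.33, -0.03, 2.45]
```

Call:
drive_tool(series=[0, -0.2, -0.1, 0.3, 0, 0.4, 1, 0, -0.2, -0.1, 0.3, 0, 1.2, 1, 0, -0.2, -0.1, 0.33, 0, 2, 1, 0, -0.2, -0.1, 0.33, 0, 2.45, 1, 0, -0.2, -0.1, 0.33, 0, 2.45, 0.6, 0, -0.2, -0.1, 0.33, 0, 2.45, 0.2, 0, -0.2, -0.1, 0.33, 0, 2.45, -0.2, 0, -0.2, -0.1, 0.33, 0, 2.45, -0.2, 0, -0.2, -0.1, 0.33, 0, 2.45, -0.2, 0, -0.2, -0.1, 0.33, 0, 2.45, -0.25], grip_force=15)

```text
time: 21.3
ee_pos: [0.5367, 0.0962, 0.1367]
eef_rot: [0.681, 0.625, -0.28, 0.259]
ft_force: [-0.0, 0.0, -0.3]
width: 0.055
grip_force: 0.0
```

Call:
drive_tool(series=[0, 0, 0, 0, 0, 0, -0.3, 0, 0, 0, 0, 0, 0, -0.4, 0, 0, 0, 0, 0, 0, -0.6, 0, 0, 0, 0, 0, 0, -0.8, 0, 0, 0, 0, 0, 0, -1, 0, 0, 0, 0, 0, 0, -1], grip_force=25)

```text
time: 21.8
ee_pos: [0.5364, 0.0953, 0.136]
eef_rot: [0.681, 0.625, -0.281, 0.259]
ft_force: [1.6, -0.3, -0.3]
width: 0.0296
grip_force: 25.0
```

Run:
```python
from h import *
st();arc((-.013,.018),0,[5,10,15,20,25,30,35,40],None)
```

```text
t 21.8 board tcp [0.0033 0.0137 0.136 ] z_b [ 0.001 -0.706 -0.708] y_b [1.    0.    0.001] w 0.0296 gf 25.0 F [ 1.6 -0.3 -0.3] q [-0.45  0.56 -0.23  1.56  0.66  1.65 -0.93]
5 [0.0033 0.0033 0.1379] [0.0, 1.0, 0.0, -0.22, -0.0, 0.15]
10 [ 0.0033 -0.0072  0.1388] [0.0, 2.0, 0.0, -0.42, -0.0, 0.32]
15 [ 0.0033 -0.0178  0.1389] [0.0, 3.0, 0.0, -0.61, -0.0, 0.5]
20 [ 0.0033 -0.0283  0.138 ] [0.0, 4.0, 0.01, -0.78, -0.0, 0.71]
25 [ 0.0033 -0.0387  0.1362] [0.0, 5.0, 0.01, -0.93, -0.0, 0.92]
30 [ 0.0033 -0.0489  0.1335] [0.0, 6.0, 0.01, -1.06, -0.0, 1.15]
35 [ 0.0033 -0.0589  0.13  ] [0.01, 7.0, 0.01, -1.18, -0.0, 1.39]
40 [ 0.0033 -0.0684  0.1255] [0.01, 8.0, 0.01, -1.27, -0.0, 1.64]
```

Call:
drive_tool(series=[0, 0.5, 0, -0.11, 0, 0.07, -1, 0, 1, 0, -0.22, 0, 0.15, -1, 0, 2, 0, -0.42, 0, 0.32, -1, 0, 3, 0, -0.61, 0, 0.5, -1, 0, 4, 0, -0.78, 0, 0.71, -1, 0, 5, 0, -0.93, 0, 0.92, -1, 0, 6, 0, -1.06, 0, 1.15, -1, 0, 7, 0, -1.18, 0, 1.39, -1, 0, 8, 0, -1.27, 0, 1.64, -1, 0, 8, 0, -1.27, 0, 1.64, -1])

```text
time: 22.63
ee_pos: [0.529, 0.0065, 0.1253]
eef_rot: [0.739, 0.672, -0.031, 0.029]
ft_force: [0.4, -2.5, 1.3]
width: 0.0295
grip_force: 25.0
```

Call:
drive_tool(series=[0, 0, 0, 0, 0, 0, -1, 0, 0, 0, 0, 0, 0, -1])

```text
time: 22.8
ee_pos: [0.5302, 0.0105, 0.127]
eef_rot: [0.737, 0.675, -0.032, 0.032]
ft_force: [-0.7, -7.1, 11.4]
width: 0.0298
grip_force: 25.0
```

Run:
```python
from h import *
st();arc((-.013,.018),0,[10,20,30,40,43],None)
```

```text
t 22.8 board tcp [ 0.0043 -0.0714  0.127 ] z_b [ 0.003 -0.089 -0.996] y_b [ 1.    -0.003  0.004] w 0.0298 gf 25.0 F [-0.7 -7.1 11.4] q [ 0.05  0.22 -0.24  1.81  0.15  1.14 -0.34]
10 [ 0.0043 -0.0894  0.1152] [0.01, 2.0, 0.01, -0.42, 0.0, 0.33]
20 [ 0.0043 -0.1051  0.1005] [0.01, 4.0, 0.01, -0.78, -0.0, 0.74]
30 [ 0.0043 -0.118   0.0832] [0.02, 6.0, 0.02, -1.06, -0.0, 1.19]
40 [ 0.0043 -0.1278  0.064 ] [0.02, 8.0, 0.03, -1.26, -0.0, 1.69]
43 [ 0.0043 -0.13    0.0579] [0.03, 8.6, 0.03, -1.31, -0.0, 1.85]
```

Call:
drive_tool(series=[0, 1, 0, -0.22, 0, 0.12, -1, 0, 2, 0, -0.42, 0, 0.3, -1, 0, 3, 0, -0.61, 0, 0.49, -1, 0, 4, 0, -0.78, 0, 0.69, -1, 0, 5, 0, -0.93, 0, 0.91, -1, 0, 6, 0, -1.06, 0, 1.14, -1, 0, 7, 0, -1.18, 0, 1.39, -1, 0, 8, 0, -1.26, 0, 1.64, -1, 0, 8.6, 0, -1.3, 0, 1.78, -1, 0, 8.6, 0, -1.3, 0, 1.78, -1])

```text
time: 23.63
ee_pos: [0.5231, -0.0471, 0.0561]
eef_rot: [0.698, 0.637, 0.24, -0.222]
ft_force: [0.2, -1.0, -0.9]
width: 0.0291
grip_force: 25.0
```

Call:
drive_tool(series=[0, 0.4, 0, -0.09, 0, 0.06, -1, 0, 0.8, 0, -0.17, 0, 0.13, -1, 0, 1.2, 0, -0.25, 0, 0.19, -1, 0, 1.4, 0, -0.29, 0, 0.22, -1, 0, 1.4, 0, -0.29, 0, 0.22, -1, 0, 1.4, 0, -0.29, 0, 0.22, -1])

```text
time: 24.13
ee_pos: [0.5246, -0.0471, 0.0463]
eef_rot: [0.679, 0.626, 0.282, -0.259]
ft_force: [-3.7, -2.0, 6.7]
width: 0.0294
grip_force: 25.0
```

Run:
```python
from h import *
st()
```

```text
t 24.13 board tcp [ 0.0036 -0.1293  0.0463] z_b [-0.001  0.707 -0.707] y_b [1.    0.003 0.001] w 0.0294 gf 25.0 F [-3.7 -2.   6.7] q [ 0.64  0.56 -0.23  1.79 -0.66  1.19  0.72]
```

Call:
drive_tool(series=[0, 0, 0, 0, 0, 0, -0.2, 0, 0, 0, 0, 0, 0, 0.2, 0, 0, 0, 0, 0, 0, 0.6, 0, 0, 0, 0, 0, 0, 1, 0, 0, 0, 0, 0, 0, 1, 0, 0, 0, 0, 0, 0, 1, 0, 0, 0, 0, 0, -0.3, 1, 0, 0, 0, 0, 0, -1, 1, 0, 0, 0, 0, 0, -1.9, 1, 0, 0, 0, 0, 0, -2.4, 1])

```text
time: 24.97
ee_pos: [0.5187, -0.1195, 0.1154]
eef_rot: [0.681, 0.625, 0.283, -0.257]
ft_force: [1.2, -0.7, -0.2]
width: 0.0841
grip_force: 0.0
```

Run:
```python
from h import *
st();chain(([.003,-.198,.115],45),[([.003,-.2,.25],10),([.0,-.20,.25],0)])
```

```text
t 24.97 board tcp [ 0.0038 -0.2019  0.1154] z_b [ 0.004  0.706 -0.708] y_b [ 1.    -0.002  0.003] w 0.0841 gf 0.0 F [ 1.2 -0.7 -0.2] q [ 0.71  0.52 -0.19  1.68 -0.61  1.38  0.7 ]
[0.003, -0.2, 0.25] 10 [0.0, -7.0, -0.0, 2.35, -0.0, -2.42]
[0.0, -0.2, 0.25] 0 [0.0, -9.0, -0.0, 2.35, -0.08, -2.42]
```

Call:
drive_tool(series=[0, -1, 0, 0.7, 0, -0.7, 1, 0, -2.4, 0, 1.4, -0.5, -1.4, 1, 0, -3.8, 0, 2, -1.2, -2, 1, 0, -5.2, 0, 2.35, -2, -2.42, 1, 0, -6.6, 0, 2.35, -2.7, -2.42, 1, 0, -8, 0, 2.35, -3, -2.42, 1, 0, -9, 0, 2.35, -3, -2.42, 1, 0, -9, 0, 2.35, -3, -2.42, 1])

```text
time: 25.63
ee_pos: [0.3987, -0.1055, 0.2497]
eef_rot: [0.735, 0.678, -0.0, 0.004]
ft_force: [1.1, 0.4, -0.8]
width: 0.0872
grip_force: 0.0
```

Run:
```python
from h import *
st();a=snap('scene','s9.png');b=snap('top','t9.png')
cv2.imwrite('pics/c9.png',np.hstack([cv2.resize(a[110:230,300:440,::-1],(350,300),interpolation=2),cv2.resize(b[205:295,370:530,::-1],(448,252),interpolation=2)[0:252].copy() if 0 else cv2.copyMakeBorder(cv2.resize(b[205:295,370:530,::-1],(448,252),interpolation=2),0,48,0,0,0)]))
```

```text
t 25.63 board tcp [-0.1169 -0.1981  0.2497] z_b [ 0.005 -0.006 -1.   ] y_b [1.    0.005 0.005] w 0.0872 gf 0.0 F [ 1.1  0.4 -0.8] q [ 0.49 -0.15 -0.31  1.92 -0.04  1.36  0.11]
```

View pics/c9.png

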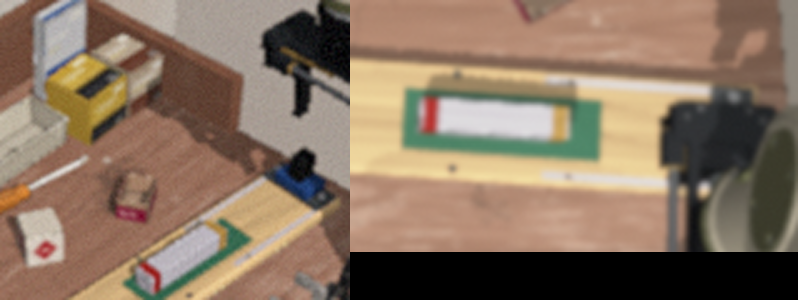

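The bar lies flat in the green patch, with red at crop (428,113) and brass at (562,124), green showing at both ends. The stop's fin is at (302,163) in the scene half. Next I'll triangulate the fin.

Run:
```python
from h import *
for u,v in((394.3,245.6),(448.9,249.3)): print('bar',w2b(onz('top',u,v,.048)).round(4))
def dark(f,x0,x1,y0,y1):
    i=cv2.imread('pics/'+f); m=cv2.inRange(cv2.cvtColor(i,cv2.COLOR_BGR2GRAY),0,45); z=np.zeros_like(m); z[y0:y1,x0:x1]=m[y0:y1,x0:x1]
    c=max(cv2.findContours(z,0,2)[0],key=cv2.contourArea); x,y,w,h=cv2.boundingRect(c); M=cv2.moments(c); print(f,(x,y,w,h),cv2.contourArea(c)); return M['m10']/M['m00'],M['m01']/M['m00']
a=dark('s9.png',405,440,160,195); b=dark('t0.png' if 0 else 'top0.png',495,525,235,275)
print(a,b); p,e=tri(('scene',*a),('top',*b)); print(w2b(p).round(4),e)
i=cv2.imread('pics/top0.png')[230:280,490:530]; j=cv2.imread('pics/s9.png')[155:205,400:445]
cv2.imwrite('pics/c10.png',np.hstack([cv2.resize(i,(400,400),interpolation=2),cv2.resize(j,(400,400),interpolation=2)]))
```

```text
bar [ 0.0012 -0.0106  0.048 ]
bar [ 0.0004 -0.154   0.048 ]
s9.png (413, 170, 17, 18) 113.5
top0.png (502, 247, 15, 11) 118.0
(420.8795888399412, 177.39647577092512) (509.03389830508473, 252.15395480225988)
[ 0.0007 -0.3101  0.0544] 0.0032244932317919356
```

View pics/c10.png

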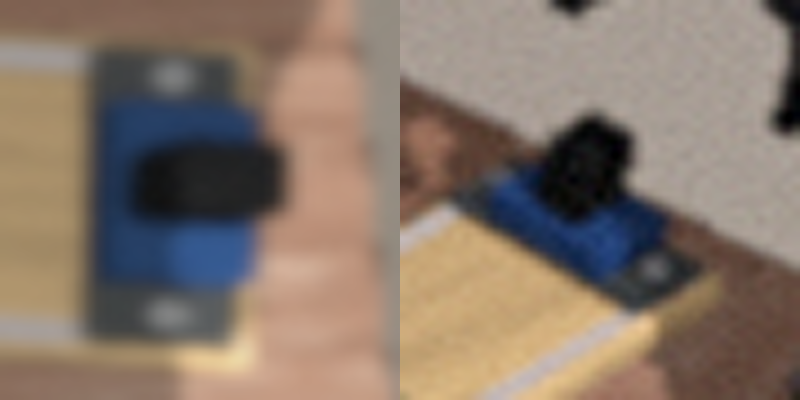

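The fin is at board (0, -0.31), between about 0.043 and 0.08 high, matching the text with the joint at 0. I'll move above it.

Run:
```python
from h import *
st();print(rel(b2w([.0007,-.314,.16]),Rt(0)))
```

```text
t 25.73 board tcp [-0.1169 -0.2002  0.2483] z_b [ 0.002  0.002 -1.   ] y_b [1.    0.001 0.002] w 0.0868 gf 0.0 F [ 0.1 -0.4 -0.2] q [ 0.5  -0.14 -0.31  1.92 -0.05  1.36  0.12]
[0.03, -0.02, 0.01, -2.85, 2.93, 2.21]
```

Call:
drive_tool(series=[0, 0, 0, -0.8, 0.8, 0.5, 1, 0, 0, 0, -1.5, 1.5, 1, 1, 0, 0, 0, -2.2, 2.2, 1.6, 1, 0, 0, 0, -2.85, 2.9, 2.2, 1, 0, 0, 0, -2.85, 2.9, 2.2, 1, 0, 0, 0, -2.85, 2.9, 2.2, 1, 0, 0, 0, -2.85, 2.9, 2.2, 1])

```text
time: 26.32
ee_pos: [0.5035, -0.233, 0.1576]
eef_rot: [0.738, 0.675, 0.0, -0.002]
ft_force: [-0.1, 1.2, -0.1]
width: 0.0867
grip_force: 0.0
```

Run:
```python
from h import *
st();print(rel(b2w([.0007,-.314,.070]),Rt(0)))
```

```text
t 26.32 board tcp [-0.0016 -0.3163  0.1576] z_b [-0.002  0.004 -1.   ] y_b [ 1.    -0.004 -0.002] w 0.0867 gf 0.0 F [-0.1  1.2 -0.1] q [ 0.55  0.24 -0.22  1.72  0.05  1.19  0.22]
[-0.03, -0.04, -0.04, 0.05, 0.06, 2.19]
```

Call:
drive_tool(series=[0, 0, 0, 0, 0, 0.8, 1, 0, 0, 0, 0, 0, 1.5, 1, 0, 0, 0, 0, 0, 2, 1, 0, 0, 0, 0, 0, 2.18, 0.6, 0, 0, 0, 0, 0, 2.18, 0.2, 0, 0, 0, 0, 0, 2.18, -0.2, 0, 0, 0, 0, 0, 2.18, -0.3, 0, 0, 0, 0, 0, 2.18, -0.4, 0, 0, 0, 0, 0, 2.18, -0.6, 0, 0, 0, 0, 0, 2.18, -1], grip_force=15)

```text
time: 27.15
ee_pos: [0.5052, -0.2312, 0.0732]
eef_rot: [0.736, 0.677, 0.001, 0.001]
ft_force: [0.1, 0.7, 0.5]
width: 0.0479
grip_force: 0.0
```

Call:
drive_tool(series=[0, 0, 0, 0, 0, 0, -1, 0, 0, 0, 0, 0, 0, -1, 0, 0, 0, 0, 0, 0, -1, 0, 0, 0, 0, 0, 0, -1], grip_force=25)

```text
time: 27.48
ee_pos: [0.5064, -0.2311, 0.0726]
eef_rot: [0.736, 0.677, 0.002, 0.002]
ft_force: [3.6, -2.0, -3.7]
width: 0.0238
grip_force: 25.0
```

Run:
```python
from h import *
st()
```

```text
t 27.48 board tcp [ 0.001  -0.3142  0.0726] z_b [ 0.005  0.001 -1.   ] y_b [1.    0.001 0.005] w 0.0238 gf 25.0 F [ 3.6 -2.  -3.7] q [ 0.54  0.33 -0.22  1.81  0.08  1.01  0.2 ]
```

Call:
drive_tool(series=[0, 0, 0, 0.2, 0, 0, -1, 0, 0, 0, 0.6, 0, 0, -1, 0, 0, 0, 1, 0, 0, -1, 0, 0, 0, 1.4, 0, 0, -1, 0, 0, 0, 1.8, 0, 0, -1, 0, 0, 0, 2.2, 0, 0, -1, 0, 0, 0, 2.6, 0, 0, -1, 0, 0, 0, 2.9, 0, 0, -1, 0, 0, 0, 3.1, 0, 0, -1, 0, 0, 0, 3.2, 0, 0, -1])

```text
time: 28.32
ee_pos: [0.5178, -0.1027, 0.0727]
eef_rot: [0.736, 0.677, 0.002, 0.002]
ft_force: [10.9, -4.2, -9.9]
width: 0.0238
grip_force: 25.0
```

Call:
drive_tool(series=[0, 0, 0, 0, 0, 0, -1, 0, 0, 0, 0, 0, 0, -1])

```text
time: 28.48
ee_pos: [0.5178, -0.1027, 0.0727]
eef_rot: [0.736, 0.677, 0.003, 0.002]
ft_force: [11.7, 1.5, -9.4]
width: 0.0234
grip_force: 25.0
```

Run:
```python
from h import *
st()
```

```text
t 28.48 board tcp [ 0.0015 -0.1852  0.0727] z_b [ 0.006  0.002 -1.   ] y_b [1.    0.001 0.006] w 0.0234 gf 25.0 F [11.7  1.5 -9.4] q [ 0.38  0.27 -0.3   1.88  0.09  1.   -0.05]
```

Call:
drive_tool(series=[0, 0, 0, 0.05, 0.02, 0.02, -1, 0, 0, 0, 0.1, 0.03, 0.03, -1, 0, 0, 0, 0.15, 0.03, 0.03, -1, 0, 0, 0, 0.2, 0.03, 0.03, -1])

```text
time: 28.82
ee_pos: [0.5185, -0.0963, 0.0725]
eef_rot: [0.737, 0.676, 0.001, 0.001]
ft_force: [-0.6, -1.6, 8.1]
width: 0.0238
grip_force: 25.0
```

Call:
drive_tool(series=[0, 0, 0, 0.03, 0, 0, -1, 0, 0, 0, 0.06, 0, 0, -1])

```text
time: 28.98
ee_pos: [0.5187, -0.0939, 0.0725]
eef_rot: [0.737, 0.676, 0.001, 0.001]
ft_force: [-0.0, -2.0, 8.7]
width: 0.0237
grip_force: 25.0
```

Call:
drive_tool(series=[0, 0, 0, 0.03, 0, 0, -1, 0, 0, 0, 0.06, 0, 0, -1])

```text
time: 29.15
ee_pos: [0.5188, -0.092, 0.0725]
eef_rot: [0.737, 0.676, 0.001, 0.002]
ft_force: [0.0, -4.6, 6.7]
width: 0.024
grip_force: 25.0
```

Call:
drive_tool(series=[0, 0, 0, 0.03, 0, 0, -1, 0, 0, 0, 0.06, 0, 0, -1])

```text
time: 29.32
ee_pos: [0.519, -0.0898, 0.0725]
eef_rot: [0.737, 0.676, 0.001, 0.002]
ft_force: [-0.5, -3.8, 7.7]
width: 0.0236
grip_force: 25.0
```

Call:
drive_tool(series=[0, 0, 0, 0.03, 0, 0, -1, 0, 0, 0, 0.05, 0, 0, -1])

```text
time: 29.48
ee_pos: [0.5192, -0.0877, 0.0725]
eef_rot: [0.737, 0.676, 0.001, 0.002]
ft_force: [0.0, -3.8, 7.7]
width: 0.0235
grip_force: 25.0
```

Run:
```python
from h import *
st();a=snap('scene','s11.png');b=snap('top','t11.png')
cv2.imwrite('pics/c11.png',np.hstack([cv2.resize(a[140:230,330:440,::-1],(367,300),interpolation=2),cv2.resize(b[215:285,375:475,::-1],(429,300),interpolation=2)]))
```

```text
t 29.48 board tcp [ 0.0017 -0.1702  0.0725] z_b [ 0.004 -0.001 -1.   ] y_b [ 1.    -0.001  0.004] w 0.0235 gf 25.0 F [ 0.  -3.8  7.7] q [ 0.35  0.27 -0.31  1.88  0.1   1.   -0.08]
```

View pics/c11.png

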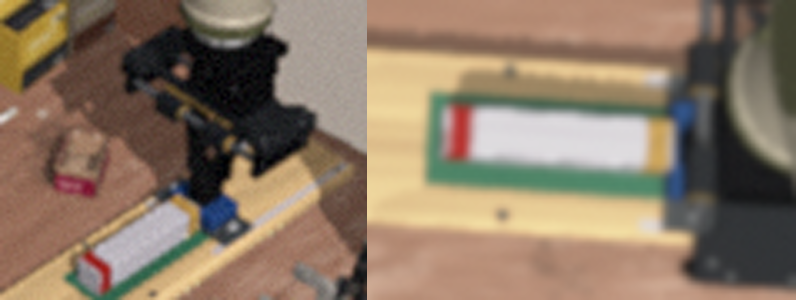

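The image shows the stop's blue block touching the brass end (right half, (680,140)). The force along y rose by about 2 N, so contact is made. Bar is still in the patch. Releasing and retreating straight up.

Call:
drive_tool(series=[0, 0, 0, 0, 0, 0, -1, 0, 0, 0, 0, 0, 0, -0.3, 0, 0, 0, 0, 0, 0, 0.1, 0, 0, 0, 0, 0, 0, 0.5, 0, 0, 0, 0, 0, 0, 0.8, 0, 0, 0, 0, 0, 0, 0.8, 0, 0, 0, 0, 0, -0.3, 0.8, 0, 0, 0, 0, 0, -1, 0.8, 0, 0, 0, 0, 0, -2, 0.8, 0, 0, 0, 0, 0, -3, 0.8])

```text
time: 30.42
ee_pos: [0.5172, -0.0863, 0.193]
eef_rot: [0.736, 0.677, 0.0, -0.001]
ft_force: [1.5, -0.2, 0.6]
width: 0.0743
grip_force: 0.0
```

Call:
drive_tool(series=[0, 0, 0, 0, -0.8, -0.8, 0.8, 0, 0, 0, -0.8, -1.6, -1.6, 0.8, 0, 0, 0, -1.6, -2.5, -2, 0.8, 0, 0, 0, -2, -3, -2, 0.8, 0, 0, 0, -2, -3, -2, 0.8, 0, 0, 0, -2, -3, -2, 0.8, 0, 0, 0, -2, -3, -2, 0.8])

```text
time: 31.0
ee_pos: [0.3917, -0.156, 0.2719]
eef_rot: [0.737, 0.676, 0.001, 0.001]
ft_force: [0.6, 1.0, -0.5]
width: 0.0781
grip_force: 0.0
```

Run:
```python
from h import *
st();b=snap('top','t12.png');cv2.imwrite('pics/c12.png',cv2.resize(b[215:285,375:475,::-1],(800,560),interpolation=2))
h=cv2.cvtColor(b,cv2.COLOR_RGB2HSV)
def m(lo,hi):
    k=cv2.inRange(h,lo,hi); z=np.zeros_like(k); z[235:262,385:470]=k[235:262,385:470]; ys,xs=np.nonzero(z); return xs.min(),xs.max(),xs.mean(),ys.mean()
print('white',m((0,0,150),(180,45,255)),'red',m((0,120,60),(8,255,255)),'blue',m((100,120,20),(130,255,255)))
```

```text
t 31.0 board tcp [-0.1196 -0.2491  0.2719] z_b [ 0.003  0.001 -1.   ] y_b [ 1.    -0.     0.003] w 0.0781 gf 0.0 F [ 0.6  1.  -0.5] q [ 0.5  -0.14 -0.21  1.87 -0.03  1.4   0.22]
white (np.int64(392), np.int64(469), np.float64(419.9854280510018), np.float64(246.82513661202185)) red (np.int64(395), np.int64(398), np.float64(396.35555555555555), np.float64(245.0)) blue (np.int64(445), np.int64(459), np.float64(452.0473372781065), np.float64(251.39644970414201))
```

View pics/c12.png

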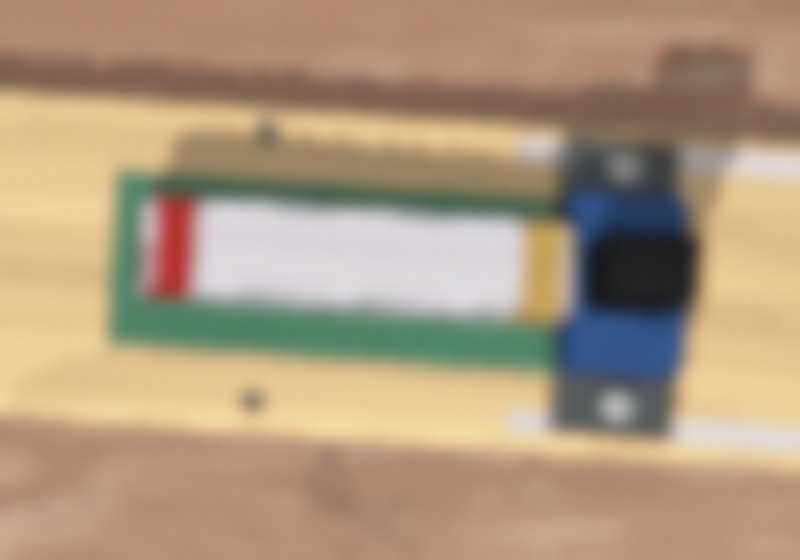

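The bar lies in the patch with the brass end at crop (545,270) touching the stop's blue face at (575,270), and the arm is clear. Handing in.

```bash
python3 -c "
from bench import r
print(r.close_job())"
```

```text
the job is handed in; nothing more can be done
None
```

I walked the bar end over end into the green patch (brass end right, in line with the board), slid the stop against its end until it touched, and backed the arm clear; the nail box, tack box and tape roll looked unmoved, and the job is handed in with no verdict shown.

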